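Tighten the tablet drawer's clamp

ROBOT

A 6-joint arm with a two-finger parallel gripper is mounted at the origin on the work surface. World frame = base frame: x ahead of the robot, y to its left, z up, the work surface at z = 0. Lengths are in m, angles in rad, forces in N, time in s.
With the tool pointing down it reaches from about 0.275 to 0.775 m from the base axis. Payload 14.6 kg.
Tool frame: the origin (TCP) lies midway between the tips of the shut fingers; the grasp point (between the pads) lies 19 mm behind it; y points along the fingers, z is the direction in which the jaws open and shut, and the axes are right-handed (so a half turn about y gives the same grasp; the last joint's range is limited). The gripper opens to 85 mm and grips with 20 to 120 N. Pads are 22 mm wide; open, the fingers measure 114 mm over their backs; the gripper's body (76 mm by 85 mm) begins 54 mm behind the grasp point. The pads swing forward as they close: fully open they stand 13 mm farther back than shut.
Start: joints at [1.067, 0.263, -0.048, 1.259, 0, 1.415], TCP at [0.179, 0.493, 0.231] pointing down, gripper open.
Joint ranges: [-2.65, 2.65], [-0.89, 1.7], [-1.18, 1.37], [-2.13, 2.11], [-1.35, 1.29], [-3.14, 3.14]. Speed limits (rad/s): [1.89, 1.89, 2.57, 2.79, 3.14, 3.14].

INTERFACE

Orientations are given as a 3x3 rotation matrix whose columns are the frame's x, y, z axes.
In Python, from station import status, get_image, camera_model, ctrl, models gives the robot as it stands.
- The arm moves only by the tool play_rows, never from a script. Its argument "series" is a list of rows, each a list of 7 numbers: the shift along the tool's x, y, z in mm, then the turn, a rotation vector about the tool's x, y, z in degrees, then the opening, from -1 (shut) to 1 (fully open). In form: [[dx, dy, dz, ax, ay, az, hand], ...]. A call has 1 to 5 rows; each row is the pose to reach, as a shift and turn from the pose commanded when the call began, along the tool's axes at that moment; what a row does not reach only later rows make up. A row lasts 1/12 s, in which the tool goes at most 41.7 mm and 7.16 degrees, less where a joint would pass 70% of its speed; a pose out of reach is approached as far as the arm can. A call with a gripper value outside its range is refused whole. The fingers move at their own pace and stop on an object; "grip_force" is the grip in N (left out, the last holds). Time passes only in rows, so rows that repeat a pose let the fingers close. It gives the time, the measured TCP pose, the force and the opening at its end, in the units of the state.
- status.observe(): the state, without advancing time (a new reading comes with each control period).
- get_image(name): name is "side" or "top"; returns the picture (420x560x3 uint8, blue, green, red); there is no depth.
- camera_model(name): a dict with "fx", "fy", "cx", "cy" (pixels), "rvec" (rotation vector, rad) and "tvec" (3), from world to camera coordinates, as OpenCV has them. Camera axes: x right, y down, z forward; pixel columns grow to the right and rows downward; lengths in m; the calibration is good to about 2 mm. A picture is of the moment at which its call begins. camera_model takes no time and is no camera call.
- ctrl.sign_off(): hands the job in, once; it reports no verdict.
Trained networks look in the newest picture that a camera, given by its name, has taken for a name from the list of things; names that differ only in an ending like _2 or _b are one class to them, and where a whole thing is asked for, a point or a joint stands for the part that bears it (a point fixed in the world has none). Each returns a list of dicts, best first, with "p" (0 to 1); they miss things now and then, are a little off and sometimes report something else, mostly with a low value. They report only what shows in the picture. A call takes as long as a camera call. They do not tell look-alikes from the thing itself.
- models.regions_of(label, camera): "region" (420x560 bool, what is visible of it) and "rect" ([left, top, width, height] in pixels, round what is visible of it).
- models.landmark_of(label, camera): "centre" ([column, row] in pixels: a listed point, or the origin of a listed thing).
The state is a dict: "t": time; "joint_positions": joint angles; "qvel": joint speeds; "joint_torque": joint torques, N m; "tcp_pos": TCP position; "tcp_rot": TCP orientation; "ft_force": force on the tool from outside, world axes, zero at the start; "moment": the same for the moment, N m; "gripper_width": opening from 0.0 (shut) to 1.0 (fully open).
Only numpy, scipy, OpenCV 4.12 (cv2) and the standard library are available. Lean on these libraries where they do the work, as an engineer would, in place of code of your own. Each camera call takes 0.05 s, during which the arm holds its last target.

TASK

The tablet drawer on the counter is held by a clamp whose bar-shaped hand knob has been left slack. Turn that knob clockwise until it bites (the resistance rises sharply), then give it about 30 degrees more, no further, and let go without slackening it. Leave the round fluted knob of the rail lock alone.

Things in the scene. Friction and masses are not known exactly. Their poses are not given: they have to be found in the camera images.
- clamp_grip (a point): Middle of the clamp knob's black bar, on its vertical turning axis, 92 mm above the counter. Bar 44 mm long (x axis, turns with the knob), 14 thick (y), 40 tall, top 10 mm above this point. A steel collar 56 mm across lies under it, its top 30 mm below this point. It stands on one of two like 50 x 70 mm aluminium blocks at the drawer's near wall, left or right; the other has the round knob.
- clamp_knob (a joint): How far the clamp knob is run down, rad, growing clockwise from above. Starts at 0 to 0.45 and turns lightly (0.05 N m) up to 0.9, where it bites; from there this stays at 0.9 to 0.95 and the knob drags the collar along, at about 0.5 N m. The direction of the bar at the bite varies. When let go it eases back 5 degrees at most.
- collar_mark (a point): Black line on the rim of the steel collar under the clamp knob, 26 mm from the knob's axis. The collar stands still while the knob runs freely and turns with it after the bite: the angle this mark has gone round the axis since the start is the extra turn.
- lock_knob (a joint): Turn of the rail lock's round fluted knob (45 mm across, top 92 mm above the counter), on the other block about 200 mm from the clamp knob, rad, 0 at the start. Turns easily; to be left alone.
Things that resemble listed ones, but are neither listed nor needed, are in the scene too. What is shaped like the part that bears clamp_grip but turquoise or yellow is not meant. What is shaped like the part that bears lock_knob but orange is not meant.

How it is judged:
On the way:
1. the clamp knob is run down until it bites, the collar not yet turned more than 10 degrees (value of joint clamp_knob above 0.85 rad and distance of collar_mark from where it was at the start of the episode below 0.0045 m).
At the end, for the whole second after the job is handed in: The clamp knob is run down (its joint above 0.75 rad, so not slackened again), the collar and its mark have gone 15 to 45 degrees round from the start (the mark is 6.8 to 19.9 mm from where it began), and the round lock knob is within 0.15 rad of its start (value of joint clamp_knob above 0.75 rad and distance of collar_mark from where it was at the start of the episode between 0.0068 and 0.0199 m and value of joint lock_knob between -0.15 and 0.15 rad); the robot touches nothing.
It fails at once if the clamp is overtightened: the collar dragged more than 55 degrees (distance of collar_mark from where it was at the start of the episode above 0.024 m).
It fails at once if the round lock knob is turned by more than 0.15 rad (value of joint lock_knob above 0.15 rad or value of joint lock_knob below -0.15 rad).
It also fails if it takes over 38 s, if anything falls off the work surface, if the arm or the gripper's body presses on something with over 40 N, if the wrist force passes 120 N, or if a joint passes its speed limit or range.

## Working session

There is one attempt and no reset: what is moved stays moved. The work goes in short steps, Python scripts to look and compute and a tool call to move; the robot and the scene stay as the last step left them, time stands still between calls to the robot, and variables do not carry over. Pictures are saved under pics/ and viewed, and the job is handed in when it is done.

Besides the shell and the picture viewer there is one more tool, called after "Call:" in YAML: its name, and indented under it one key for each argument. play_rows: Moves the arm, as the interface text tells. Its arguments: {"type":"object","properties":{"series":{"type":"array","items":{"type":"array","items":{"type":"number"}}},"grip_force":{"type":"number"}},"required":["series"]}

```bash
mkdir -p pics; ls
python3 - <<'E'
from station import status,get_image,camera_model,ctrl,models
import cv2,numpy as np
s=status.observe(); print(s)
for n in("top","side"):
    im=get_image(n); cv2.imwrite(f"pics/{n}0.png",im)
    print(n,camera_model(n))
    for l in("clamp_grip","collar_mark","lock_knob"):
        print(l,[(np.round(d["centre"],1),round(d["p"],2)) for d in models.landmark_of(l,n)][:5])
        print(l,[(d["rect"],round(d["p"],2)) for d in models.regions_of(l,n)][:5])
print(status.observe()["t"])
E
```

```text
pics
{'t': 0.0, 'joint_positions': array([ 1.06668001e+00,  2.63532250e-01, -4.89213944e-02,  1.25936741e+00,
       -4.38631703e-05,  1.41547677e+00]), 'qvel': array([-0.00040895,  0.00090676,  0.00074681, -0.0015708 ,  0.00081414,
        0.00234294]), 'joint_torque': array([-4.97718545e-03, -6.37610364e+01,  3.84568799e+01,  1.34502270e-02,
       -5.78823128e-04,  8.50251752e-06]), 'tcp_pos': array([0.17932953, 0.49315116, 0.23082595]), 'tcp_rot': array([[ 9.39784601e-01, -4.56569231e-04,  3.41767018e-01],
       [-3.41767303e-01, -9.18436512e-04,  9.39784160e-01],
       [-1.15185223e-04, -9.99999474e-01, -1.01917293e-03]]), 'ft_force': array([-0.44668545,  0.42493163, -0.5640583 ]), 'moment': array([-0.04613527,  0.00911693,  0.01923073]), 'gripper_width': 0.9983775889285812}
top {'fx': 496.68252505349864, 'fy': 496.68252505349864, 'cx': 281.06029724500456, 'cy': 206.86370304323506, 'rvec': array([ 2.18617875, -2.00345897,  0.22296079]), 'tvec': array([-0.04917189,  0.46651643,  1.11067032])}
clamp_grip [(array([366.1, 255.5]), 0.74), (array([316.8, 201.8]), 0.69), (array([414.3, 198.1]), 0.65)]
clamp_grip [([359.5, 249.3, 13.9, 17.1], 0.67), ([405.8, 189.9, 10.2, 17.5], 0.6), ([313.2, 189.9, 10.9, 26.5], 0.54)]
collar_mark [(array([349.9, 261. ]), 0.87), (array([305.3, 206.6]), 0.76), (array([398. , 201.5]), 0.61)]
collar_mark [([397.3, 188.0, 25.9, 28.2], 0.93), ([303.8, 195.4, 24.6, 25.6], 0.74), ([347.1, 245.2, 28.9, 26.3], 0.6)]Traceback (most recent call last):
  File "<stdin>", line 8, in <module>
ValueError: it knows: clamp_grip, collar_mark
```

Run:
```python
from station import status,get_image,camera_model,ctrl,models
import cv2,numpy as np
for n in("side",):
    im=get_image(n); cv2.imwrite(f"pics/{n}0.png",im)
    print(n,camera_model(n))
    for l in("clamp_grip","collar_mark"):
        print(l,[(np.round(d["centre"],1),round(d["p"],2)) for d in models.landmark_of(l,n)][:5])
        print(l,[(d["rect"],round(d["p"],2)) for d in models.regions_of(l,n)][:5])
im=cv2.imread("pics/top0.png")
cv2.imwrite("pics/top0z.png",cv2.resize(im[170:290,280:440],None,fx=5,fy=5,interpolation=cv2.INTER_CUBIC))
print(status.observe()["t"])
```

```text
side {'fx': 516.3202714792141, 'fy': 516.3202714792141, 'cx': 283.04992934895813, 'cy': 208.67343270601674, 'rvec': array([ 2.37024138, -0.44175558,  0.15625072]), 'tvec': array([-0.43014442,  0.16219099,  0.92894884])}
clamp_grip [(array([307.9, 227.4]), 0.89), (array([377. , 319.6]), 0.67), (array([270. , 300.7]), 0.65)]
clamp_grip [([254.8, 286.3, 31.2, 26.5], 0.92), ([298.1, 218.9, 26.0, 21.9], 0.87), ([363.6, 309.9, 35.3, 25.7], 0.79)]
collar_mark [(array([265.5, 295. ]), 0.84), (array([298.9, 229.1]), 0.68), (array([373.1, 316.3]), 0.61)]
collar_mark [([362.0, 310.9, 32.9, 40.4], 0.92), ([293.9, 220.4, 27.4, 36.5], 0.81), ([255.4, 287.8, 33.2, 38.3], 0.69), ([297.3, 218.1, 25.3, 24.3], 0.57)]
0.5
```

View pics/top0.png

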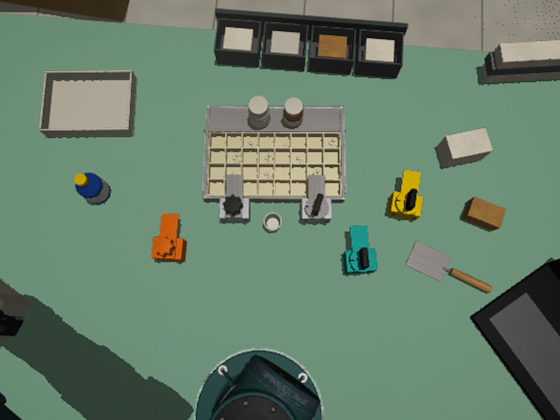

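View pics/top0z.png

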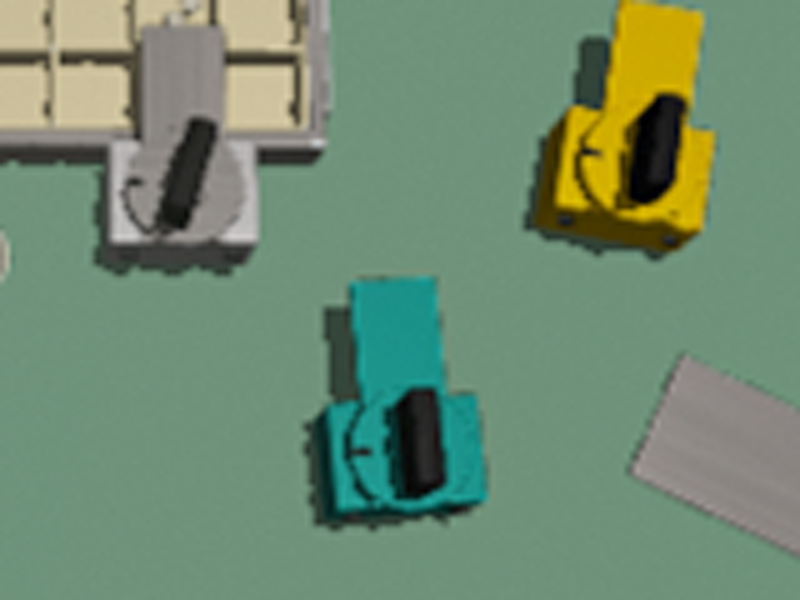

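View pics/side0.png

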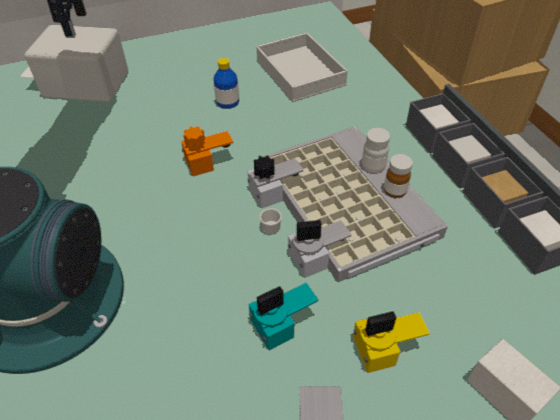

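The real clamp is the grey one: bar at top (317,202) and side (308,227). The collar mark shows at top (306,206). The turquoise and yellow copies, and the black fluted knob at top (234,205), are to be left alone.

```bash
cat > h.py <<'E'
import numpy as np,cv2
from station import status,get_image,camera_model,ctrl,models
def cam(n):
    c=camera_model(n);K=np.array([[c['fx'],0,c['cx']],[0,c['fy'],c['cy']],[0,0,1]]);R=cv2.Rodrigues(np.array(c['rvec']))[0]
    return K,R,np.array(c['tvec'])
def tri(a,b):
    P=[]
    for n in("top","side"):
        K,R,t=cam(n);P.append(K@np.c_[R,t])
    X=cv2.triangulatePoints(P[0],P[1],np.array(a,float).reshape(2,1),np.array(b,float).reshape(2,1))[:,0]
    return X[:3]/X[3]
def onz(n,p,z):
    K,R,t=cam(n);d=R.T@np.linalg.inv(K)@np.array([p[0],p[1],1.]);o=-R.T@t
    return o+d*(z-o[2])/d[2]
def proj(n,X):
    K,R,t=cam(n);return cv2.projectPoints(np.array(X,float).reshape(-1,3),cv2.Rodrigues(R)[0],t,K,None)[0][:,0]
def collar_polar(im,n,ctr,z=.0625):
    # unwrap the collar top: rows = radius 15..30mm, cols = angle
    a=np.deg2rad(np.arange(0,360,.5)); r=np.arange(.018,.031,.0005)
    A,Rr=np.meshgrid(a,r);X=np.stack([ctr[0]+Rr*np.cos(A),ctr[1]+Rr*np.sin(A),np.full_like(A,z)],-1)
    p=proj(n,X).reshape(*A.shape,2).astype(np.float32)
    return cv2.remap(im,p[...,0],p[...,1],cv2.INTER_CUBIC)
E
python3 - <<'E'
from h import *
print(tri((316.8,201.8),(307.9,227.4)))
im=cv2.imread("pics/top0.png");sd=cv2.imread("pics/side0.png")
for n in("top","side"):print(n,onz(n,{"top":(316.8,201.8),"side":(307.9,227.4)}[n],.092))
print("mark",tri((305.3,206.6),(298.9,229.1)),onz("top",(305.3,206.6),.062))
# bar mask & axis
g=cv2.cvtColor(im,cv2.COLOR_BGR2GRAY)
m=np.zeros_like(g);m[186:222,309:328]=(g[186:222,309:328]<70)
k,l,st,c=cv2.connectedComponentsWithStats(m);i=1+np.argmax(st[1:,4]);print(st[i],c[i])
ys,xs=np.nonzero(l==i);pts=np.array([onz("top",(x,y),.1)[:2] for x,y in zip(xs,ys)])
print(pts.mean(0),cv2.minAreaRect(pts.astype(np.float32)*1000))
u,s,v=np.linalg.svd(pts-pts.mean(0));print(np.degrees(np.arctan2(v[0,1],v[0,0]))) 
z=im[180:225,295:340];cv2.imwrite("pics/a.png",np.hstack([cv2.resize(z,(540,540),interpolation=cv2.INTER_CUBIC)]))
cv2.imwrite("pics/b.png",cv2.resize(sd[212:277,280:345],(540,540),interpolation=cv2.INTER_CUBIC))
E
```

```text
[ 0.47671274 -0.08864885  0.09194387]
top [ 0.47880533 -0.08892036  0.092     ]
side [ 0.47469365 -0.08881587  0.092     ]
mark [ 0.46987002 -0.06432904  0.06323247] [ 0.47240178 -0.06462328  0.062     ]
[311 194  12  23 147] [316.62585034 205.03401361]
[ 0.46940351 -0.08867608] ((469.50592041015625, -88.67040252685547), (15.753198623657227, 54.37873840332031), 80.3824691772461)
166.0021691889454
```

View pics/a.png

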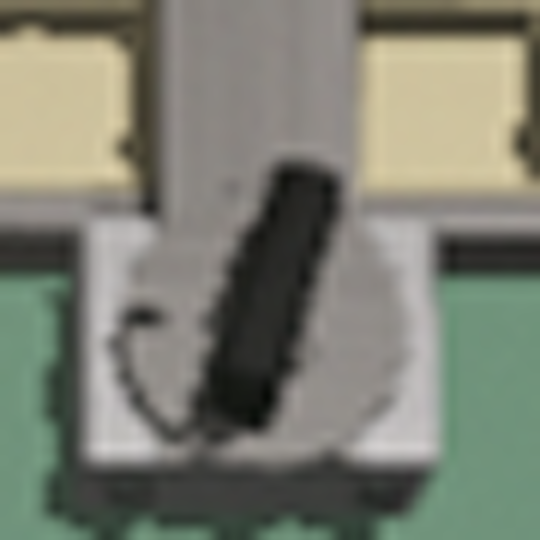

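View pics/b.png

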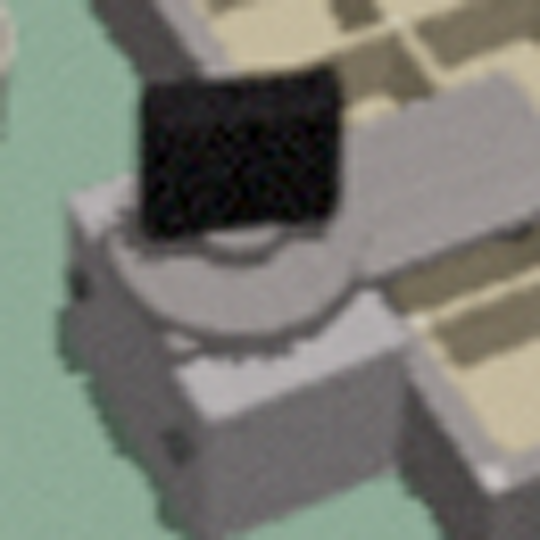

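```bash
cat >> h.py <<'E'
def barmask(X,n,shape,s=4):
    cx,cy,yaw=X;c,si=np.cos(yaw),np.sin(yaw)
    P=[[cx+c*a-si*b,cy+si*a+c*b,z] for a in(-.022,.022) for b in(-.007,.007) for z in(.062,.102)]
    h=cv2.convexHull(proj(n,P).astype(np.float32))
    m=np.zeros((shape[0]*s,shape[1]*s),np.uint8);cv2.fillConvexPoly(m,np.round((h+.5)*s-.5).astype(np.int32),1)
    return cv2.resize(m.astype(np.float32),(shape[1],shape[0]),interpolation=cv2.INTER_AREA)
def fitbar(ims,x0,box):
    from scipy.optimize import minimize
    out={}
    for n,im in ims.items():
        g=cv2.cvtColor(im,cv2.COLOR_BGR2GRAY).astype(np.float32)
        x,y,w,h=box[n]; t=np.clip((110-g)/70,0,1)[y:y+h,x:x+w]
        def f(p): return ((barmask((p[0]/1000,p[1]/1000,np.radians(p[2])),n,im.shape[:2])[y:y+h,x:x+w]-t)**2).sum()
        best=None
        for a in x0[2]:
            r=minimize(f,[x0[0]*1000,x0[1]*1000,a],method="Nelder-Mead",options=dict(initial_simplex=[[x0[0]*1000+i,x0[1]*1000+j,a+k] for i,j,k in((0,0,0),(5,0,0),(0,5,0),(0,0,8))],xatol=.05,fatol=.01))
            if best is None or r.fun<best.fun:best=r
        out[n]=(best.x.round(1),best.fun.round(1),round(float(t.sum()),1))
    return out
E
python3 - <<'E'
from h import *
ims={n:cv2.imread(f"pics/{n}0.png") for n in("top","side")}
print(fitbar(ims,(.4765,-.0887,(-5,-15,-25)),{"top":(310,190,18,28),"side":(294,217,30,26)}))
print("collar c",onz("top",(317.2,208.3),.062), "mark", onz("top",(143/12+295-.5,315/12+180-.5),.062))
s=status.observe();print(s['t'],np.degrees(np.arctan2(s['tcp_rot'][1,2],s['tcp_rot'][0,2])))
E
```

```text
{'top': (array([474.2, -89.7, -13.7]), np.float64(6.9), 150.8), 'side': (array([475.9, -88.2, -21.8]), np.float64(46.2), 479.0)}
collar c [ 0.47075958 -0.09244211  0.062     ] mark [ 0.47464731 -0.06705272  0.062     ]
0.5 70.01517783314029
```

Call:
play_rows:
  series:
    - [478, 0, -446, 0, 0, 0, 1]
    - [478, 0, -446, 0, 0, 0, 1]
    - [478, 0, -446, 0, 0, 0, 1]
    - [478, 0, -446, 0, 0, 0, 1]
    - [478, 0, -446, 0, 0, 0, 1]
  grip_force: 60

```text
t: 0.92
tcp_pos: [0.2742, 0.3061, 0.2313]
tcp_rot: [[0.94, 0.0, 0.341], [-0.341, 0.0, 0.94], [0.0, -1.0, 0.0]]
ft_force: [1.1, 0.8, 0.6]
gripper_width: 1.003
```

Call:
play_rows:
  series:
    - [325, 0, -304, 0, 0, 0, 1]
    - [325, 0, -304, 0, 0, 0, 1]
    - [325, 0, -304, 0, 0, 0, 1]
    - [325, 0, -304, 0, 0, 0, 1]
    - [325, 0, -304, 0, 0, 0, 1]

```text
t: 1.33
tcp_pos: [0.3687, 0.12, 0.2316]
tcp_rot: [[0.94, 0.001, 0.342], [-0.342, 0.0, 0.94], [0.001, -1.0, 0.0]]
ft_force: [0.6, 0.7, -0.0]
gripper_width: 0.998
```

Call:
play_rows:
  series:
    - [173, 0, -162, 0, -5, 0, 0.6]
    - [173, 0, -162, 0, -5, 0, 0.6]
    - [173, 0, -162, 0, -5, 0, 0.6]
    - [173, 0, -162, 0, -5, 0, 0.6]
    - [173, 0, -162, 0, -5, 0, 0.6]

```text
t: 1.75
tcp_pos: [0.4627, -0.0653, 0.2314]
tcp_rot: [[0.966, 0.0, 0.259], [-0.259, -0.0, 0.966], [0.0, -1.0, 0.0]]
ft_force: [0.9, -0.5, 0.4]
gripper_width: 0.798
```

```bash
cat > go.py <<'E'
from h import *
import sys
s=status.observe();R=s['tcp_rot'];d=np.array([float(sys.argv[1]),float(sys.argv[2]),float(sys.argv[3])])-s['tcp_pos']
print(s['t'],s['tcp_pos'].round(4),"yaw",np.degrees(np.arctan2(R[1,2],R[0,2])).round(2),"tool mm",(R.T@d*1000).round(1),s['joint_positions'].round(3),s['ft_force'].round(2),s['moment'].round(3))
E
python3 go.py .4755 -.089 .13
```

```text
1.75 [ 0.4627 -0.0653  0.2314] yaw 74.99 tool mm [ 18.5 101.4 -19.5] [-0.315  0.164 -0.181  1.226  0.    -0.053] [ 0.95 -0.51  0.42] [ 0.071 -0.048  0.072]
```

Call:
play_rows:
  series:
    - [18, 40, -19, 0, 0, 0, 0.6]
    - [18, 80, -19, 0, 0, 0, 0.6]
    - [18, 100, -19, 0, 0, 0, 0.6]
    - [18, 100, -19, 0, 0, 0, 0.6]

```text
t: 2.08
tcp_pos: [0.4723, -0.0858, 0.1272]
tcp_rot: [[0.966, -0.007, 0.26], [-0.26, 0.002, 0.966], [-0.007, -1.0, 0.001]]
ft_force: [-0.7, 0.3, 0.6]
gripper_width: 0.801
```

```bash
python3 go.py .4755 -.089 .077
python3 - <<'E'
from h import *
for n in("top","side"):
    im=get_image(n); cv2.imwrite(f"pics/{n}1.png",im)
a=cv2.imread("pics/side1.png")[180:290,240:380];b=cv2.imread("pics/top1.png")[160:270,250:390]
cv2.imwrite("pics/c1.png",np.vstack([cv2.resize(x,None,fx=3.,fy=2.7,interpolation=cv2.INTER_CUBIC) for x in(a,b)]))
E
```

```text
2.0833 [ 0.4723 -0.0858  0.1272] yaw 74.95 tool mm [ 4.2 50.2 -2.3] [-0.35   0.251 -0.361  0.966  0.    -0.087] [-0.74  0.33  0.58] [0.03 0.05 0.03]
```

View pics/c1.png

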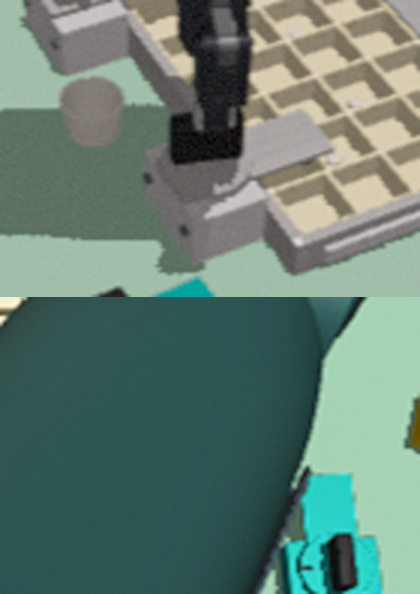

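Call:
play_rows:
  series:
    - [3, 20, -2, 0, 0, 0, 0.6]
    - [3, 35, -2, 0, 0, 0, 0.6]
    - [3, 46, -2, 0, 0, 0, 0.6]
    - [3, 50, -2, 0, 0, 0, 0.6]
    - [3, 50, -2, 0, 0, 0, 0.6]

```text
t: 2.6
tcp_pos: [0.4777, -0.0887, 0.0824]
tcp_rot: [[0.966, 0.001, 0.258], [-0.258, -0.001, 0.966], [0.001, -1.0, -0.0]]
ft_force: [0.1, -0.1, 0.8]
gripper_width: 0.796
```

```bash
python3 go.py .4755 -.089 .077
python3 - <<'E'
from h import *
for n in("side",):
    im=get_image(n); cv2.imwrite(f"pics/{n}2.png",im)
a=cv2.imread("pics/side2.png")[190:290,260:380]
cv2.imwrite("pics/c2.png",cv2.resize(a,None,fx=5.,fy=5,interpolation=cv2.INTER_CUBIC))
print(proj("side",[status.observe()['tcp_pos']]))
E
python3 go.py .4755 -.089 .077
```

```text
2.6 [ 0.4777 -0.0887  0.0824] yaw 75.04 tool mm [-2.1  5.4 -0.9] [-0.351  0.295 -0.435  0.839 -0.    -0.09 ] [ 0.07 -0.14  0.76] [ 0.078  0.031 -0.041]
[[309.40342945 230.24431491]]
2.65 [ 0.4779 -0.0888  0.0827] yaw 75.04 tool mm [-2.2  5.7 -0.8] [-0.352  0.295 -0.434  0.84   0.    -0.09 ] [-0.26 -0.   -0.47] [-0.039 -0.015 -0.039]
```

View pics/c2.png

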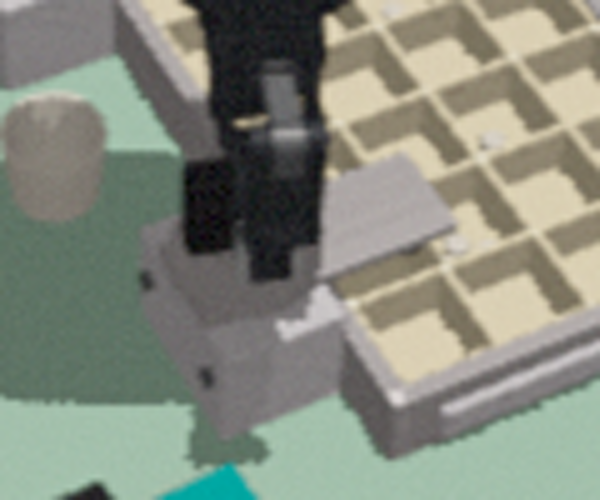

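Call:
play_rows:
  series:
    - [-2, 5, -1, 0, 0, 0, 0.5]
    - [-2, 5, -1, 0, 0, 0, 0.2]
    - [-2, 5, -1, 0, 0, 0, -0.2]
    - [-2, 5, -1, 0, 0, 0, -0.5]
    - [-2, 5, -1, 0, 0, 0, -0.7]
  grip_force: 40

```text
t: 3.07
tcp_pos: [0.4749, -0.0896, 0.0766]
tcp_rot: [[0.966, 0.0, 0.259], [-0.259, -0.001, 0.966], [0.0, -1.0, -0.001]]
ft_force: [-11.5, -19.0, 12.9]
gripper_width: 0.189
```

Call:
play_rows:
  series:
    - [0, 0, 0, 0, 0, 0, -1]
    - [0, 0, 0, 0, 0, 0, -1]
    - [0, 0, 0, 0, 0, 0, -1]
    - [0, 0, 0, 0, 0, 0, -1]
    - [0, 0, 0, 0, 0, 0, -1]
  grip_force: 60

```text
t: 3.48
tcp_pos: [0.4746, -0.0907, 0.0769]
tcp_rot: [[0.966, -0.001, 0.259], [-0.259, -0.004, 0.966], [0.0, -1.0, -0.004]]
ft_force: [-8.0, -11.6, 9.0]
gripper_width: 0.151
```

```bash
python3 go.py .4755 -.089 .077
```

```text
3.4833 [ 0.4746 -0.0907  0.0769] yaw 74.96 tool mm [ 0.5 -0.1  1.9] [-0.355  0.298 -0.449  0.824 -0.004 -0.093] [ -7.99 -11.57   9.01] [-2.195e+00  1.485e+00  2.000e-03]
```

Call:
play_rows:
  series:
    - [-0.5, 0, -1.5, 0, 0, 0, -1]
    - [-0.5, 0, -1.5, 0, 3, 0, -1]
    - [-0.5, 0, -1.5, 0, 6, 0, -1]
    - [-0.5, 0, -1.5, 0, 8, 0, -1]

```text
t: 3.82
tcp_pos: [0.4744, -0.091, 0.0769]
tcp_rot: [[0.919, 0.001, 0.393], [-0.393, -0.001, 0.919], [0.001, -1.0, -0.001]]
ft_force: [-1.7, -2.9, 6.7]
gripper_width: 0.154
```

```bash
python3 go.py .4746 -.0907 .077
```

```text
3.8167 [ 0.4744 -0.091   0.0769] yaw 66.84 tool mm [ 0.  -0.1  0.3] [-0.358  0.297 -0.45   0.823 -0.001  0.046] [-1.74 -2.86  6.71] [-0.401  0.28   0.038]
```

Call:
play_rows:
  series:
    - [0, 0, 0, 0, 3, 0, -1]
    - [0, 0, 0, 0, 6, 0, -1]
    - [0, 0, 0, 0, 9, 0, -1]
    - [0, 0, 0, 0, 12, 0, -1]

```text
t: 4.15
tcp_pos: [0.4744, -0.0911, 0.0769]
tcp_rot: [[0.818, 0.001, 0.576], [-0.576, -0.001, 0.818], [0.001, -1.0, -0.001]]
ft_force: [-1.9, -3.9, 7.3]
gripper_width: 0.153
```

```bash
python3 go.py .4744 -.091 .077
```

```text
4.15 [ 0.4744 -0.0911  0.0769] yaw 54.85 tool mm [-0.1 -0.1  0.1] [-0.358  0.297 -0.45   0.822 -0.001  0.255] [-1.9  -3.86  7.27] [-0.6   0.26  0.09]
```

Call:
play_rows:
  series:
    - [0, 0, 0, 0, 2, 0, -1]
    - [0, 0, 0, 0, 4, 0, -1]

```text
t: 4.32
tcp_pos: [0.4744, -0.0912, 0.0769]
tcp_rot: [[0.776, 0.001, 0.631], [-0.631, -0.001, 0.776], [0.002, -1.0, -0.001]]
ft_force: [-1.8, -3.6, 7.1]
gripper_width: 0.153
```

```bash
python3 go.py .4744 -.091 .077
```

```text
4.3167 [ 0.4744 -0.0912  0.0769] yaw 50.89 tool mm [-0.1 -0.1  0.1] [-0.358  0.297 -0.45   0.822 -0.001  0.324] [-1.84 -3.57  7.14] [-0.594  0.28   0.124]
```

Call:
play_rows:
  series:
    - [0, 0, 0, 0, 2, 0, -1]
    - [0, 0, 0, 0, 4, 0, -1]

```text
t: 4.48
tcp_pos: [0.4745, -0.0912, 0.0769]
tcp_rot: [[0.73, 0.001, 0.683], [-0.683, -0.001, 0.73], [0.002, -1.0, -0.0]]
ft_force: [-1.7, -3.2, 6.4]
gripper_width: 0.158
```

```bash
python3 go.py .4744 -.091 .077
```

```text
4.4833 [ 0.4745 -0.0912  0.0769] yaw 46.91 tool mm [-0.2 -0.1  0.1] [-0.358  0.297 -0.45   0.822 -0.001  0.394] [-1.68 -3.25  6.36] [-0.678  0.319 -0.017]
```

Call:
play_rows:
  series:
    - [0, 0, 0, 0, 1.5, 0, -1]
    - [0, 0, 0, 0, 3, 0, -1]

```text
t: 4.65
tcp_pos: [0.4744, -0.0912, 0.0769]
tcp_rot: [[0.694, 0.001, 0.72], [-0.72, -0.002, 0.694], [0.002, -1.0, -0.0]]
ft_force: [-1.9, -4.5, 7.2]
gripper_width: 0.153
```

```bash
python3 go.py .4744 -.091 .077
```

```text
4.65 [ 0.4744 -0.0912  0.0769] yaw 43.92 tool mm [-0.2 -0.1  0.1] [-0.358  0.297 -0.45   0.822 -0.001  0.446] [-1.89 -4.47  7.23] [-0.751  0.282  0.058]
```

Call:
play_rows:
  series:
    - [0, 0, 0, 0, 1.5, 0, -1]
    - [0, 0, 0, 0, 3, 0, -1]

```text
t: 4.82
tcp_pos: [0.4745, -0.0912, 0.0769]
tcp_rot: [[0.655, 0.001, 0.756], [-0.756, -0.002, 0.655], [0.002, -1.0, -0.0]]
ft_force: [-1.8, -3.3, 6.1]
gripper_width: 0.154
```

```bash
python3 go.py .4744 -.091 .077
```

```text
4.8167 [ 0.4745 -0.0912  0.0769] yaw 40.92 tool mm [-0.2 -0.1  0.1] [-0.358  0.297 -0.45   0.822 -0.001  0.498] [-1.78 -3.34  6.07] [-0.78   0.345  0.029]
```

Call:
play_rows:
  series:
    - [0, 0, 0, 0, 1.5, 0, -1]
    - [0, 0, 0, 0, 3, 0, -1]

```text
t: 4.98
tcp_pos: [0.4744, -0.0912, 0.0769]
tcp_rot: [[0.615, 0.001, 0.789], [-0.789, -0.002, 0.615], [0.002, -1.0, -0.0]]
ft_force: [-1.3, -4.9, 6.8]
gripper_width: 0.155
```

```bash
python3 go.py .4744 -.091 .077
```

```text
4.9833 [ 0.4744 -0.0912  0.0769] yaw 37.93 tool mm [-0.2 -0.1  0.1] [-0.358  0.297 -0.45   0.822 -0.001  0.551] [-1.27 -4.88  6.76] [-0.846  0.274  0.244]
```

Call:
play_rows:
  series:
    - [0, 0, 0, 0, 1, 0, -1]
    - [0, 0, 0, 0, 2, 0, -1]

```text
t: 5.15
tcp_pos: [0.4744, -0.0913, 0.0769]
tcp_rot: [[0.587, 0.001, 0.809], [-0.809, -0.002, 0.587], [0.002, -1.0, -0.0]]
ft_force: [-2.6, -4.6, 7.0]
gripper_width: 0.156
```

```bash
python3 go.py .4744 -.091 .077
```

```text
5.15 [ 0.4744 -0.0913  0.0769] yaw 35.97 tool mm [-0.2 -0.1  0.1] [-0.358  0.297 -0.45   0.822 -0.001  0.585] [-2.58 -4.57  7.01] [-0.862  0.387  0.476]
```

Call:
play_rows:
  series:
    - [0, 0, 0, 0, 1, 0, -1]
    - [0, 0, 0, 0, 2, 0, -1]

```text
t: 5.32
tcp_pos: [0.4744, -0.0913, 0.0769]
tcp_rot: [[0.559, 0.001, 0.829], [-0.829, -0.002, 0.559], [0.002, -1.0, -0.0]]
ft_force: [-2.4, -5.1, 7.0]
gripper_width: 0.157
```

```bash
python3 go.py .4744 -.091 .077
```

```text
5.3167 [ 0.4744 -0.0913  0.0769] yaw 33.98 tool mm [-0.2 -0.1  0.1] [-0.358  0.297 -0.45   0.822 -0.001  0.62 ] [-2.44 -5.07  6.95] [-0.912  0.356  0.498]
```

Call:
play_rows:
  series:
    - [0, 0, 0, 0, 1, 0, -1]
    - [0, 0, 0, 0, 2, 0, -1]

```text
t: 5.48
tcp_pos: [0.4744, -0.0913, 0.0769]
tcp_rot: [[0.53, 0.001, 0.848], [-0.848, -0.002, 0.53], [0.002, -1.0, -0.0]]
ft_force: [-2.3, -4.8, 6.7]
gripper_width: 0.149
```

```bash
python3 go.py .4744 -.091 .077
```

```text
5.4833 [ 0.4744 -0.0913  0.0769] yaw 31.98 tool mm [-0.2 -0.1  0.1] [-0.358  0.297 -0.45   0.822 -0.001  0.655] [-2.32 -4.79  6.68] [-0.924  0.316  0.481]
```

Call:
play_rows:
  series:
    - [0, 0, 0, 0, 3, 0, -1]
    - [0, 0, 0, 0, 6, 0, -1]
    - [0, 0, 0, 0, 9, 0, -1]
    - [0, 0, 0, 0, 12, 0, -1]
    - [0, 0, 0, 0, 12, 0, -1]

```text
t: 5.9
tcp_pos: [0.4744, -0.0914, 0.0769]
tcp_rot: [[0.339, 0.001, 0.941], [-0.941, -0.002, 0.339], [0.002, -1.0, -0.0]]
ft_force: [-2.4, -5.2, 6.8]
gripper_width: 0.153
```

```bash
python3 go.py .4744 -.091 .077;python3 - <<'E'
from h import *
for n in("side",):
    im=get_image(n); cv2.imwrite(f"pics/{n}3.png",im)
cv2.imwrite("pics/c3.png",cv2.resize(im[190:290,260:380],None,fx=5.,fy=5,interpolation=cv2.INTER_CUBIC))
E
```

```text
5.9 [ 0.4744 -0.0914  0.0769] yaw 19.82 tool mm [-0.3 -0.1  0.1] [-0.358  0.297 -0.45   0.822 -0.002  0.867] [-2.38 -5.25  6.77] [-1.036  0.375  0.28 ]
```

View pics/c3.png

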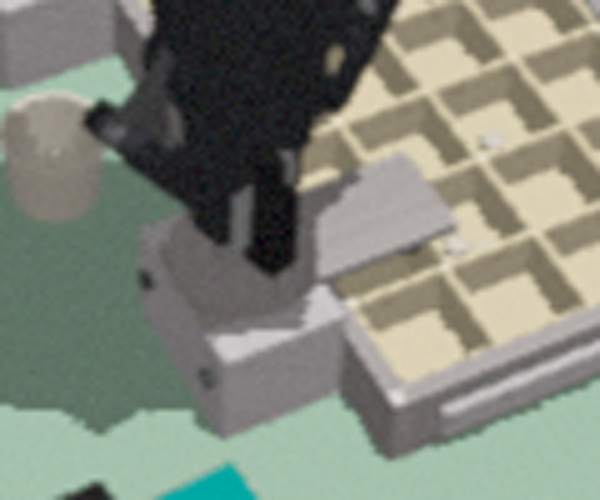

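Call:
play_rows:
  series:
    - [0, 0, 0, 0, 3, 0, -1]
    - [0, 0, 0, 0, 6, 0, -1]
    - [0, 0, 0, 0, 9, 0, -1]
    - [0, 0, 0, 0, 12, 0, -1]
    - [0, 0, 0, 0, 14, 0, -1]

```text
t: 6.37
tcp_pos: [0.4743, -0.0914, 0.0769]
tcp_rot: [[0.102, 0.001, 0.995], [-0.995, -0.002, 0.102], [0.002, -1.0, 0.0]]
ft_force: [-3.9, -5.4, 6.4]
gripper_width: 0.152
```

```bash
python3 go.py .4744 -.091 .077
```

```text
6.3667 [ 0.4743 -0.0914  0.0769] yaw 5.86 tool mm [-0.4 -0.1  0.1] [-0.358  0.297 -0.45   0.822 -0.002  1.11 ] [-3.87 -5.44  6.39] [-1.298  0.574  0.452]
```

Call:
play_rows:
  series:
    - [0, 0, 0, 0, 0, 0, -0.4]
    - [0, 0, 0, 0, 0, 0, 0]
    - [0, 0, 0, 0, 0, 0, 0.3]
    - [0, 0, 0, 0, 0, 0, 0.5]
    - [0, 0, 0, 0, 0, 0, 0.5]

```text
t: 6.78
tcp_pos: [0.474, -0.0904, 0.0762]
tcp_rot: [[0.105, -0.0, 0.994], [-0.994, 0.0, 0.105], [-0.0, -1.0, -0.0]]
ft_force: [-0.2, 0.9, -0.3]
gripper_width: 0.746
```

Call:
play_rows:
  series:
    - [0, -15, 0, 0, 0, 0, 0.5]
    - [0, -40, 0, 0, 0, 0, 0.5]
    - [0, -80, 0, 0, 0, 0, 0.5]
    - [0, -120, 0, 0, 0, 0, 0.5]
    - [0, -150, 0, 0, 0, 0, 0.5]

```text
t: 7.2
tcp_pos: [0.4741, -0.0905, 0.2292]
tcp_rot: [[0.105, 0.002, 0.994], [-0.994, -0.001, 0.105], [0.001, -1.0, 0.002]]
ft_force: [0.5, 0.4, -0.2]
gripper_width: 0.75
```

```bash
python3 go.py .35 .25 .25
```

```text
7.2 [ 0.4741 -0.0905  0.2292] yaw 6.03 tool mm [-351.6  -21.1  -87.6] [-0.358  0.19  -0.153  1.226  0.     1.108] [ 0.5   0.38 -0.19] [-0.076 -0.028 -0.   ]
```

Call:
play_rows:
  series:
    - [-352, 0, -88, 0, 0, 0, 0.5]
    - [-352, 0, -88, 0, 0, 0, 0.5]
    - [-352, 0, -88, 0, 0, 0, 0.5]
    - [-352, 0, -88, 0, 0, 0, 0.5]
    - [-352, 0, -88, 0, 0, 0, 0.5]

```text
t: 7.62
tcp_pos: [0.4015, 0.1066, 0.2264]
tcp_rot: [[0.104, 0.0, 0.995], [-0.995, 0.0, 0.104], [-0.0, -1.0, 0.0]]
ft_force: [1.6, 1.2, -0.5]
gripper_width: 0.749
```

Call:
play_rows:
  series:
    - [-200, 0, -50, 0, 0, 0, 0.5]
    - [-200, 0, -50, 0, 0, 0, 0.5]
    - [-200, 0, -50, 0, 0, 0, 0.5]
    - [-200, 0, -50, 0, 0, 0, 0.5]
    - [-200, 0, -50, 0, 0, 0, 0.5]

```text
t: 8.03
tcp_pos: [0.3305, 0.3008, 0.2264]
tcp_rot: [[0.105, 0.0, 0.994], [-0.994, 0.0, 0.105], [-0.0, -1.0, 0.0]]
ft_force: [1.1, -0.5, 0.1]
gripper_width: 0.751
```

Run:
```python
from h import *
for n in("top","side"):
    im=get_image(n); cv2.imwrite(f"pics/{n}4.png",im)
    for l in("clamp_grip","collar_mark"):
        print(n,l,[(np.round(d["centre"],1),round(d["p"],2)) for d in models.landmark_of(l,n)][:5])
o=[]
for k in(0,4):
  t=cv2.imread(f"pics/top{k}.png");s=cv2.imread(f"pics/side{k}.png")
  o.append(np.hstack([cv2.resize(t[185:225,297:337],(290,290),interpolation=cv2.INTER_CUBIC),cv2.resize(s[212:262,285:335],(290,290),interpolation=cv2.INTER_CUBIC)]))
cv2.imwrite("pics/c4.png",np.vstack(o))
```

```text
top clamp_grip [(array([364.6, 253.7]), 0.75), (array([411.3, 200.9]), 0.6), (array([317.6, 202.7]), 0.47)]
top collar_mark [(array([399.4, 198.5]), 0.88), (array([307.4, 199.9]), 0.66), (array([350.1, 260.1]), 0.57)]
side clamp_grip [(array([268.7, 297.7]), 0.96), (array([308.8, 230.3]), 0.9), (array([378.4, 320. ]), 0.75)]
side collar_mark [(array([263.6, 297.7]), 0.87), (array([309.3, 229.9]), 0.67), (array([372.1, 318.4]), 0.56)]
```

View pics/c4.png

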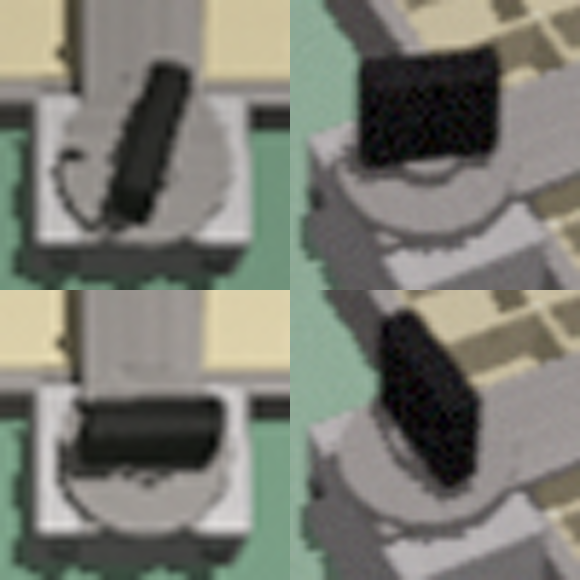

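View pics/top4.png

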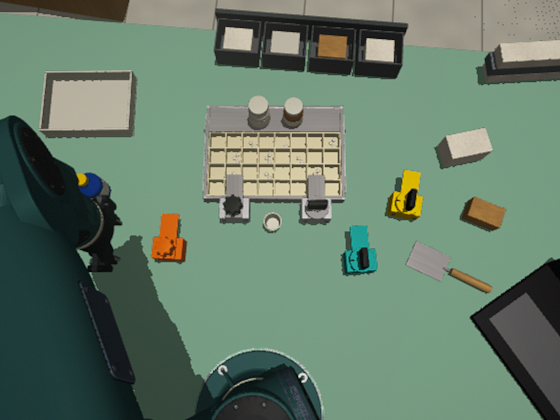

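Run:
```python
from h import *
c=np.array([.4744,-.0908])
for p in((305.3,206.6),(307.4,199.9),(72/7.25+296.5,155/7.25+184.5)):
    x=onz("top",p,.0615)[:2]-c; print(np.hypot(*x)*1000,np.degrees(np.arctan2(x[1],x[0])))
rows=[]
for k in(0,4):
    P=collar_polar(cv2.imread(f"pics/top{k}.png"),"top",c,.062)
    rows.append(cv2.resize(P[:,:360],(760,200),interpolation=cv2.INTER_CUBIC))
rows.append(cv2.resize(cv2.imread("pics/top4.png")[190:225,295:340],(760,190*1),interpolation=cv2.INTER_CUBIC))
cv2.imwrite("pics/c5.png",np.vstack(rows))
t=[cv2.resize(cv2.imread(f"pics/top{k}.png")[190:220,298:328],(390,390),interpolation=cv2.INTER_LANCZOS4) for k in(0,4)]
cv2.imwrite("pics/c6.png",cv2.convertScaleAbs(np.hstack(t),alpha=1.4))
ims={n:cv2.imread(f"pics/{n}4.png") for n in("top","side")}
print(fitbar(ims,(.4744,-.09,(-75,-85,-95)),{"top":(304,196,28,18),"side":(298,210,24,36)}))
```

```text
26.23095323222713 94.11407926891505
26.790167767070205 57.181690139576205
23.6761850019943 89.8550384197417
{'top': (array([474.3, -89.1, -84.2]), np.float64(12.2), 193.7), 'side': (array([474.7, -89.6, -87.2]), np.float64(29.1), 382.3)}
```

View pics/c5.png

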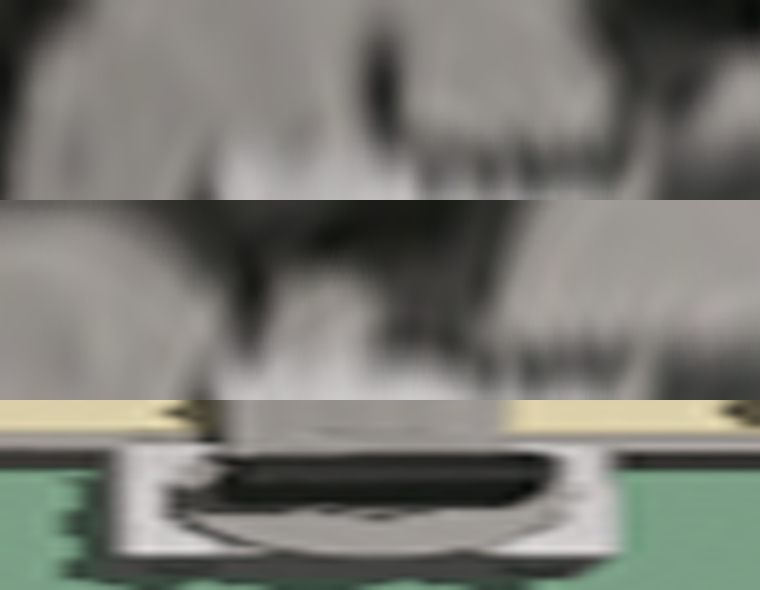

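View pics/c6.png

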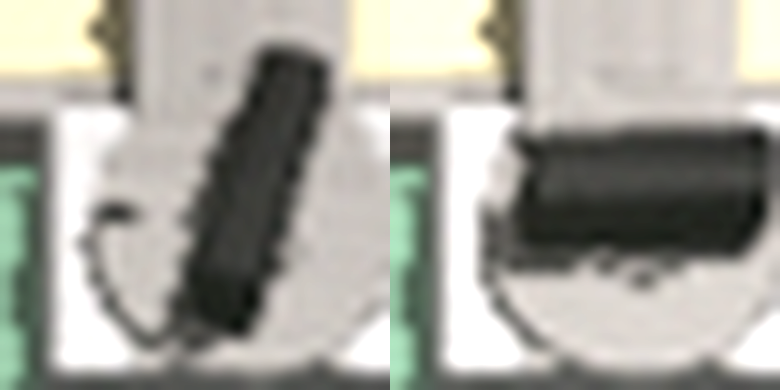

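The unwrapped collar rim shows the mark at 90° before and about 59° after, so it turned roughly 31°. The bar stands at about -84 to -87°, so it has not slackened. The arm is clear, so I'm handing it in.

Run:
```python
from h import *
a,b=[cv2.imread(f"pics/top{k}.png")[193:222,218:252].astype(int) for k in(0,4)]
print("lock knob diff",abs(a-b).mean(), np.abs(a-b).max())
s=status.observe();print(s['t'],abs(s['qvel']).max(),s['ft_force'].round(2))
print(ctrl.sign_off())
```

```text
lock knob diff 8.247464503042597 16
8.3333 0.021880667304965046 [-0.22 -1.05 -0.73]
the job is handed in; nothing more can be done
None
```

I tightened the grey clamp's black bar knob to the bite and about 30° past it, let go without slackening it, and handed the job in at t ≈ 8.3 s.

- **Bite:** I turned the knob clockwise in small steps. The turning moment rose from about 0.05 to 0.48 N m after roughly 37–39° of turn, which I took as the bite. I then turned about 30° more, opened the gripper, lifted straight up and moved the arm away.
- **Collar turn:** unwrapping the collar rim in the top camera shows the mark going from about 90° to 59°, so about 31°. The landmark network gave about 37°. Both are within the 15 to 45° allowed.
- **Knob not slackened:** after release the bar stood at about -84° (top camera) to -87° (side camera), matching where the gripper left it.
- **Lock knob:** the top picture shows the round knob as before. Pixel differences there were 8 on average and 16 at most, which looks like lighting only. I had no direct reading of its angle.
- **Disagreements:** the two cameras differed by about 8° on the bar's starting direction, and the side camera could not see the mark reliably. On closing, the gripper was about 1.5 mm off centre, with side forces up to about 22 N. I re-centred it before turning.

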